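# Check the soldered hinge and hold the matching leaf for its pin

## Task

The brass hinge half on the dark wooden block has just had its rosette soldered on: take the stick thermometer, hold it with its lens pointing at the rosette from a few centimetres away, steady for about two seconds, and stand it back in its holder, lens down. Then take the loose hinge leaf, bring its knuckle into the gap between the block's two knuckles so that all three bores line up for the pin, and finish while holding it there in the gripper, still and without leaning it on the block. Leave the pin, hammer and punch block alone.

Things in the scene. Friction and masses are not known exactly. Their poses are not given: they have to be found in the camera images.
- jamb: Dark wooden jamb block fixed to the bench, half a brass hinge on top. Origin: on the bench (z = 0) straight below the middle of the hinge axis; x points from the axis to the block, y along the axis, z up. Block: x 17 to 83, y -65 to 65, z 0 to 94 mm; brass plate up to z 98. Its two knuckles (see gap_bore) stand out on the -x side.
- gap_bore (a point): Middle of the gap, on the hinge axis, at (0, 0, 85) mm of the jamb, axes as jamb; the loose knuckle's centre belongs here. Knuckles of the block: brass tubes along y, outside diameter 26, bore 14 mm, spanning y -44 to -16 and 16 to 44. The 32 mm gap is open above, below and to -x; plate and block begin 17 mm behind the axis.
- rosette (a point): Top of the small round brass rosette (22 mm across, 3.5 mm high) in the middle of the plate on the block, at (50, 0, 101) mm of the jamb block; target of the thermometer.
- leaf: Loose hinge leaf on a short dark wooden rail, about 160 g. Origin: centre of the rail's underside; x along the rail to the knuckle, z up. Rail 86 (x) by 30 (y) by 36 mm high, with a 4 mm brass plate on top (40 in all). Centre of mass 13 mm from the origin towards the knuckle: grip across y, about 8 mm from the origin that way. In place its x points as the jamb's x.
- leaf_bore (a point): Centre of the loose leaf's knuckle, at (61, 0, 27) mm of the leaf. The knuckle is a brass tube along y, 24 mm long, outside diameter 26, bore 14.
- thermometer: Black square stick thermometer, 24 by 24 mm and 150 mm long, 90 g, standing upright in its holder with the lens down; origin at the lens (centre of its lower end), z along the stick to the upper end; it looks along its -z. 105 mm of it stands above the holder's rim.
- holder: Grey square socket on a dark foot plate 85 by 85 by 8 mm, fixed to the bench. Origin: centre of the underside, z up. Socket 46 by 46 mm outside, 36 by 36 mm inside, sides along x and y; inner floor 13 mm and rim 58 mm above the bench.
- pin: Steel hinge pin, 9 mm thick and 95 mm long, lying along y in a low wooden tray; bystander. Origin at mid length, on its underside.
- hammer: Hammer lying on the bench, handle along its x; bystander. Origin on the underside, in the length of the handle.
- punches: Wooden punch block 70 by 130 by 35 mm with steel punches up to about 101 mm high; bystander. Origin: centre of its underside.
There are look-alikes about, which are no part of the job. What is meant by the holder is not blue, and is the smaller of those in its own colour.

How it is judged (in metres and radians):
On the way, in this order (a step that is already met when the one before it is completed fails the run):
1. the thermometer is held by the fingers, pointing at the rosette (within 12 mm) from 15 to 90 mm away, steady for a second (x of rosette in the frame of thermometer between -0.012 and 0.012 m and y of rosette in the frame of thermometer between -0.012 and 0.012 m and z of rosette in the frame of thermometer between -0.09 and -0.015 m and contact force between the fingers and thermometer above 1 N and linear speed of thermometer below 0.02 m/s and angular speed of thermometer below 0.2 rad/s), for 1 s.
2. the thermometer stands released in its holder, lens down (z of thermometer in the frame of holder below 0.022 m and horizontal distance between thermometer and holder below 0.016 m and angle between thermometer's own z axis and vertical below 0.35 rad and contact force between the fingers and thermometer below 0.1 N and linear speed of thermometer below 0.03 m/s), for 0.2 s.
At the end, for the whole second after the job is handed in: The fingers still hold the leaf, at rest; its knuckle centre is within 4 mm of the middle of the gap on the hinge axis, its bore within 0.08 rad of parallel to it, pressing on the block with under 0.8 N; the thermometer stands lens down in its holder (distance between leaf_bore and gap_bore below 0.004 m and angle between the y axis of leaf and the y axis of jamb, either way round below 0.08 rad and contact force between the fingers and leaf above 2 N and contact force between leaf and jamb below 0.8 N and linear speed of leaf below 0.015 m/s and angular speed of leaf below 0.15 rad/s and z of thermometer in the frame of holder below 0.022 m and horizontal distance between thermometer and holder below 0.016 m and angle between thermometer's own z axis and vertical below 0.35 rad); the arm keeps its last pose, push and grip.
It fails at once if the hinge pin is moved by more than 30 mm (distance of pin from where it was at the start of the episode above 0.03 m).
It fails at once if the hammer is moved by more than 30 mm (distance of hammer from where it was at the start of the episode above 0.03 m).
It fails at once if the punch block is moved by more than 30 mm (distance of punches from where it was at the start of the episode above 0.03 m).
It also fails if it takes over 64 s, if anything falls off the work surface, if the arm or the gripper's body presses on something with over 40 N, if the wrist force passes 120 N, or if a joint passes its speed limit or range.

## Robot

A 6-joint arm with a two-finger parallel gripper is mounted at the origin on the work surface. World frame = base frame: x ahead of the robot, y to its left, z up, the work surface at z = 0. Lengths are in mm, angles in rad, forces in N, time in s.
With the tool pointing down it reaches from about 350 to 875 mm from the base axis. Payload 4.2 kg.
Tool frame: the origin (TCP) lies between the finger pads; the fingertips stand 25 mm ahead of it and the grasp point (between the pads) lies 6 mm ahead of it; z points along the fingers, y is the line along which they close (so a half turn about z gives the same grasp; the last joint's range is limited). The gripper opens to 85 mm and grips with 20 to 120 N. Pads are 22 mm wide; open, the fingers measure 114 mm over their backs; the gripper's body (76 mm by 85 mm) begins 54 mm behind the grasp point. The pads swing forward as they close: fully open they stand 13 mm farther back than shut.
Start: joints at [1.463, 0.385, 0.008, 0, -1.194, -0.259], TCP at [224.111, 583.416, 256.312] pointing down, gripper open.
Joint ranges: [-3.14, 3.14], [-1.21, 2.06], [-1.07, 1.41], [-3.16, 2.05], [-2.99, -0.16], [-3.1, 3.1]. Speed limits (rad/s): [2.79, 2.79, 3.14, 3.14, 3.14, 3.14].

## Interface

Orientations are given as a unit quaternion [x, y, z, w].
In Python, from bench import read_state, get_image, job_done gives the robot as it stands.
- The arm moves only by the tool play_rows, never from a script. Its argument "series" is a list of rows, each a list of 6 numbers: the shift along the world's x, y, z in mm, then the turn, a rotation vector about the world's x, y, z in units of 6 degrees (1.0 is 6 degrees). A call has 1 to 20 rows; each row shifts and turns the commanded pose from where the row before left it; what a row does not reach is not made up. A row lasts 1/12 s, in which the tool goes at most 41.7 mm and 7.16 degrees, less where a joint would pass 70% of its speed; a pose out of reach is approached as far as the arm can. A call is refused whole if a number of a shift passes 41.7 or a number of a turn 1, either way. A call with a gripper value outside its range is refused whole. "gripper" is the opening, from 0 (shut) to 1 (fully open), set as the call begins (left out, the last holds). The fingers move at their own pace and stop on an object; the grip force is fixed at half the most. Time passes only in rows, so rows that do not move let the fingers close. It gives the time, the measured TCP pose, the force, the opening and the grip force at its end, in the units of the state.
- read_state(): the state, without advancing time (a new reading comes with each control period).
- get_image(name): name is "side" or "top"; returns a dict with "image" (384x512x3 uint8, red, green, blue), "fx", "fy", "cx", "cy" (pixels), "dist_coeffs" ([k1, k2, p1, p2, k3] as OpenCV has them; the pictures are not rectified), "eye" and "rotation" of the camera in the world. Camera axes: x right, y down, z forward; pixel columns grow to the right and rows downward; lengths in mm; the calibration is good to about 2 mm. A picture is of the moment at which its call begins. There is no depth.
- job_done(): hands the job in; it is judged then, once.
The state is a dict: "clock": time; "joints": joint angles; "joint_vel": joint speeds; "joint_efforts": joint torques, N m; "position": TCP position; "ee_rot": TCP orientation; "contact_force": force on the tool from outside, world axes, zero at the start; "wrist_torque": the same for the moment, N m; "gripper_width": finger opening in mm; "grasp_force": force on a finger pad.
Only numpy, scipy, OpenCV 4.12 (cv2) and the standard library are available. Lean on these libraries where they do the work, as an engineer would, in place of code of your own. Each camera call takes 0.05 s, during which the arm holds its last target. There are 200 camera calls.

## Working session

There is one attempt and no reset: what is moved stays moved. The work goes in short steps, Python scripts to look and compute and a tool call to move; the robot and the scene stay as the last step left them, time stands still between calls to the robot, and variables do not carry over. Pictures are saved under pics/ and viewed, at most 10 in all, crops included, and the job is handed in when it is done.

Besides the shell and the picture viewer there is one more tool, called after "Emit:" in YAML: its name, and indented under it one key for each argument. play_rows: Moves the arm, as the interface text tells. Its arguments: {"type":"object","properties":{"series":{"type":"array","items":{"type":"array","items":{"type":"number"}}},"gripper":{"type":"number"}},"required":["series"]}

```bash
mkdir -p pics
cat > h.py <<'E'
import numpy as np, cv2
from bench import read_state, get_image, job_done
def cam(n):
    d=get_image(n); d['K']=np.array([[d['fx'],0,d['cx']],[0,d['fy'],d['cy']],[0,0,1.]]); d['D']=np.array(d['dist_coeffs'],float)
    d['R']=np.array(d['rotation'],float).reshape(3,3); d['e']=np.array(d['eye'],float); return d
def ray(d,uv):
    p=cv2.undistortPoints(np.array(uv,float).reshape(-1,1,2),d['K'],d['D']).reshape(-1,2)
    return np.c_[p,np.ones(len(p))]@d['R'].T
def onz(d,uv,z):
    r=ray(d,uv); return d['e']+r*((z-d['e'][2])/r[:,2])[:,None]
def proj(d,P):
    R=d['R'].T; return cv2.projectPoints(np.array(P,float).reshape(-1,3),cv2.Rodrigues(R)[0],-R@d['e'],d['K'],d['D'])[0].reshape(-1,2)
E
python3 - <<'E'
from h import *
for n in('top','side'):
    d=cam(n); cv2.imwrite(f'pics/{n}0.png',cv2.resize(d['image'][:,:,::-1],(800,600),interpolation=cv2.INTER_CUBIC)); np.save(n+'.npy',d['image'])
    print(n,d['fx'],d['e'].round(),d['R'].round(3).tolist(),d['D'])
print(read_state())
E
```

```text
Traceback (most recent call last):
  File "h.py", line 5, in cam
    d['R']=np.array(d['rotation'],float).reshape(3,3); d['e']=np.array(d['eye'],float); return d
           ~~~~~~~~~~~~~~~~~~~~~~~~~~~~~~~~~~~~~^^^^^
ValueError: cannot reshape array of size 4 into shape (3,3)
```

```bash
sed -i "s/np.array(d\['rotation'\],float).reshape(3,3)/Rotation.from_quat(d['rotation']).as_matrix()/; 1a from scipy.spatial.transform import Rotation" h.py
python3 - <<'E'
from h import *
for n in('top','side'):
    d=cam(n); cv2.imwrite(f'pics/{n}0.png',cv2.resize(d['image'][:,:,::-1],(800,600),interpolation=cv2.INTER_CUBIC)); np.save(n+'.npy',d['image'])
    print(n,d['fx'],d['e'].round(),d['R'].round(3).tolist(),d['D'])
print(read_state())
E
```

```text
top 446.050570332914 [ 462.  -12. 1117.] [[0.026, -0.996, 0.088], [-1.0, -0.026, 0.002], [0.0, -0.088, -0.996]] [-0.05752299  0.          0.          0.          0.        ]
side 426.89647502670863 [ 519. -995.  904.] [[0.999, -0.005, 0.036], [-0.031, -0.636, 0.771], [0.019, -0.771, -0.636]] [-0.15308327  0.          0.          0.          0.        ]
{'clock': 0.15, 'joints': array([ 1.46258777e+00,  3.85372301e-01,  6.96721880e-03, -3.18249840e-04,
       -1.19400684e+00, -2.58605599e-01]), 'joint_vel': array([ 0.00037502, -0.00244277,  0.00258113,  0.00237352,  0.00070546,
        0.00036591]), 'joint_efforts': array([ 5.03830483e-05, -3.92678690e+01,  1.88582468e+01,  4.18849871e+00,
       -3.39579601e-03,  5.22226316e-07]), 'position': array([223.99927274, 583.0675837 , 255.49321378]), 'ee_rot': array([ 9.83216983e-01, -1.82438180e-01, -8.68091811e-05,  8.16626165e-04]), 'contact_force': array([-0.95587014,  0.35852142, -0.59733655]), 'wrist_torque': array([ 0.05221743, -0.06967897,  0.03213735]), 'grasp_force': 0.0, 'gripper_width': 85.73970900698627}
```

View pics/top0.png

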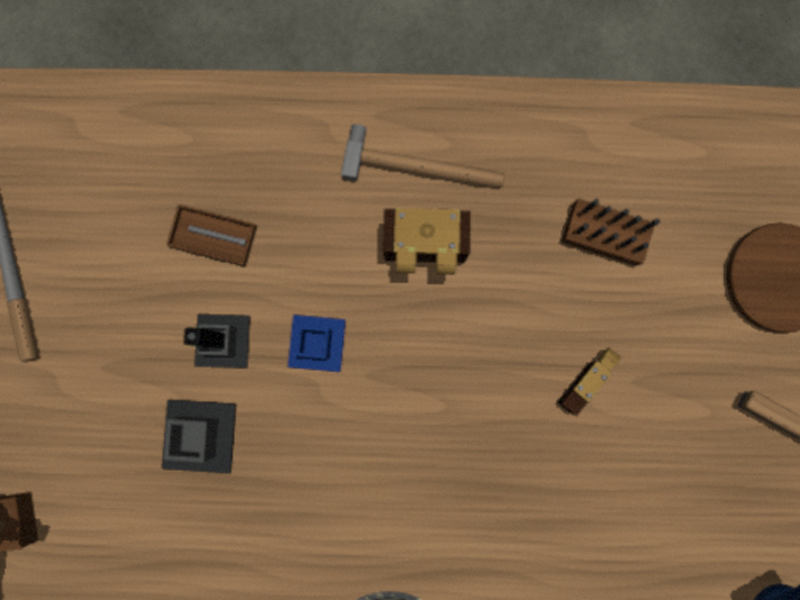

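View pics/side0.png

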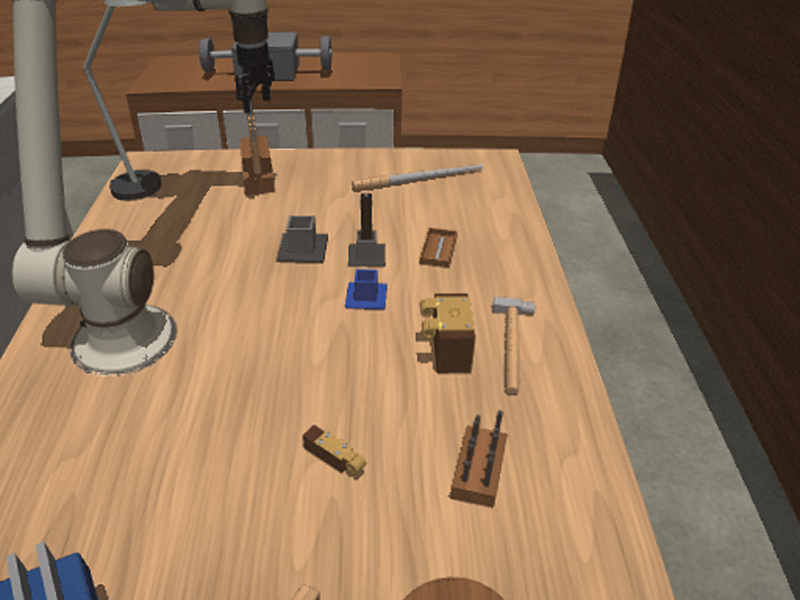

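Top view, at 800-px scale: the holder candidates are grey (222,340), smaller and with the stick standing in it, grey (200,437), larger, and blue (317,343). The small grey one at (222,340) fits, because it isn't blue and is the smaller of the greys. The jamb is at (427,235), the leaf at (590,382), and the pin, hammer and punches are well apart from them. Next I confirm with crops.

Run:
```python
from h import *
t=np.load('top.npy')[:,:,::-1]; s=np.load('side.npy')[:,:,::-1]
def c(im,x0,y0,w,h,k): return cv2.resize(im[y0:y0+h,x0:x0+w],None,fx=k,fy=k,interpolation=cv2.INTER_CUBIC)
a=np.hstack([c(t,100,190,80,60,5),c(t,235,125,80,60,5)]); b=np.hstack([c(t,340,215,80,60,5),c(s,195,115,80,60,5)])
cv2.imwrite('pics/crop.png',np.vstack([a,b]))
hsv=cv2.cvtColor(t,cv2.COLOR_BGR2HSV)
for (x,y) in [(142,203),(125,210),(150,235),(273,145),(270,168),(378,244),(366,258),(340,60)]: print((x,y),hsv[y,x])
```

```text
(142, 203) [75 12 43]
(125, 210) [18 75 34]
(150, 235) [16 89 77]
(273, 145) [ 19 143 121]
(270, 168) [ 17 113  68]
(378, 244) [ 19 143 153]
(366, 258) [  9 149  58]
(340, 60) [ 15 116 143]
```

View pics/crop.png

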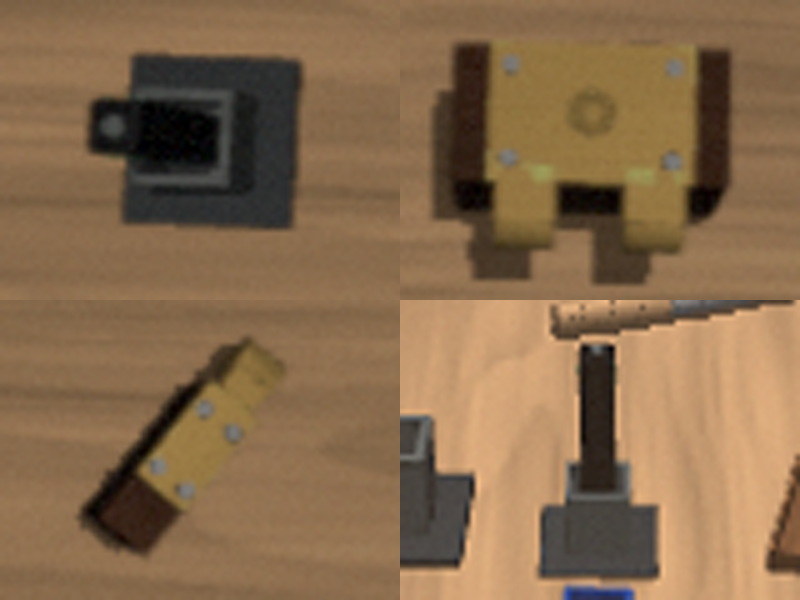

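Crop: the stick stands in the small grey holder (cap at crop 113,126), the jamb's rosette is at (591,112), and the leaf's knuckle points up-right at (267,355). This confirms the small grey holder as the target. Now the positions.

Run:
```python
from h import *
d=cam('top'); s=cam('side')
def T(pts,x0,y0,z): return onz(d,(np.array(pts,float)+.5)/5-.5+[x0,y0],z)
f=T([(131,55),(300,62),(294,228),(122,221)],100,190,8); print('foot',f.mean(0).round(1)); e=f[1]-f[0];print('edge',e.round(1),(f[3]-f[0]).round(1))
print('rim',T([(135,88),(238,88),(236,186),(133,185)],100,190,58).mean(0).round(1))
c=T([(91,100),(135,101),(135,155),(91,153)],100,190,163);print('cap',c.round(1).tolist(),T([(113,126)],100,190,163))
ros=T([(191,112)],235,125,101)
print('ros',ros)
b=T([(54,43),(330,50)],235,125,94);print('block back edge',b.round(1))
p=T([(87,42),(298,46)],235,125,98);print('plate back edge',p.round(1))
sc=T([(112,64),(274,68),(273,161),(108,158)],235,125,98);print('screws',sc.round(1),sc.mean(0))
k=T([(95,247),(155,247),(224,250),(284,250)],235,125,88);print('knuckles',k.round(1))
L=T([(205,110),(234,133),(158,167),(186,191)],340,215,40);print('leaf screws',L.round(1))
E1=T([(250,37),(285,72)],340,215,32);print('knuckle end',E1.round(1))
E2=T([(103,184),(180,213)],340,215,40);print('plate?',E2)
# masks
im=d['image'][:,:,::-1].copy();hsv=cv2.cvtColor(im,cv2.COLOR_BGR2HSV)
m=cv2.inRange(hsv,(17,125,90),(28,255,255))
for n,(x0,y0,w,h),z in(('jamb',(235,125,80,60),98),('leaf',(340,215,80,60),40)):
    mm=m[y0:y0+h,x0:x0+w]; cs=cv2.findContours(mm,0,2)[0]; cc=max(cs,key=cv2.contourArea).reshape(-1,2)+[x0,y0]
    P=onz(d,cc,z)[:,:2].astype(np.float32); r=cv2.minAreaRect(P);print(n,len(cc),r,cv2.boxPoints(r).round(1).tolist())
# side rosette
S=lambda pts:(np.array(pts,float)+.5)/1.5625-.5
def tri(uv1,uv2):
    a,b=ray(d,[uv1])[0],ray(s,[uv2])[0]; A=np.c_[a,-b]; q=np.linalg.lstsq(A,s['e']-d['e'],rcond=None)[0]
    p1=d['e']+a*q[0];p2=s['e']+b*q[1]; return (p1+p2)/2,np.linalg.norm(p1-p2)
print('tri ros',tri((191.5/5-.5+235,112.5/5-.5+125),S([455,313])))
print('proj ros side',proj(s,ros)*1.5625)
```

```text
foot [494.5 280.3   8. ]
edge [ -1.3 -85.4   0. ] [-83.    0.3   0. ]
rim [494.9 279.7  58. ]
cap [[506.2, 292.6, 163.0], [506.3, 273.4, 163.0], [483.1, 272.2, 163.0], [483.5, 291.4, 163.0]] [[495.31676063 282.42112068 163.        ]]
ros [[663.22607036 -39.38453374 101.        ]]
block back edge [[ 695.6   25.1   94. ]
 [ 695.7 -103.8   94. ]]
plate back edge [[695.6   9.6  98. ]
 [696.3 -88.5  98. ]]
screws [[685.5  -2.3  98. ]
 [685.6 -77.5  98. ]
 [641.8 -77.9  98. ]
 [641.2  -1.6  98. ]] [663.53568341 -39.82522178  98.        ]
knuckles [[601.    3.4  88. ]
 [601.7 -24.5  88. ]
 [601.1 -56.6  88. ]
 [601.8 -84.5  88. ]]
leaf screws [[ 463.3 -306.5   40. ]
 [ 452.5 -320.7   40. ]
 [ 435.4 -283.8   40. ]
 [ 424.2 -297.5   40. ]]
knuckle end [[ 499.3 -330.7   32. ]
 [ 482.7 -348.    32. ]]
plate? [[ 426.62671333 -257.23680019   40.        ]
 [ 413.57799116 -294.65350813   40.        ]]
jamb 59 ((648.6783447265625, -39.87720489501953), (98.00521850585938, 97.50377655029297), 89.0947494506836) [[599.2000122070312, -88.0999984741211], [696.5999755859375, -89.5999984741211], [698.2000122070312, 8.300000190734863], [600.7000122070312, 9.899999618530273]]
leaf 70 ((456.63775634765625, -311.5723876953125), (30.738807678222656, 85.94473266601562), 51.74137878417969) [[413.3999938964844, -297.0], [480.8999938964844, -350.20001220703125], [499.8999938964844, -326.1000061035156], [432.3999938964844, -272.8999938964844]]
tri ros (array([664.85341502, -39.51858088,  95.77197945]), np.float64(1.160605843272108))
proj ros side [[453.74136898 310.60222974]]
```

Emit:
play_rows:
  series:
    - [27.1, -30.3, 0, 0, 0, 0.35]
    - [27.1, -30.3, 0, 0, 0, 0.35]
    - [27.1, -30.3, 0, 0, 0, 0.35]
    - [27.1, -30.3, 0, 0, 0, 0.35]
    - [27.1, -30.3, 0, 0, 0, 0.35]
    - [27.1, -30.3, 0, 0, 0, 0.35]
    - [27.1, -30.3, 0, 0, 0, 0.35]
    - [27.1, -30.3, 0, 0, 0, 0.35]
    - [27.1, -30.3, 0, 0, 0, 0.35]
    - [27.1, -30.3, 0, 0, 0, 0.35]
    - [0, 0, 0, 0, 0, 0]
    - [0, 0, 0, 0, 0, 0]
  gripper: 1

```text
clock: 1.25
position: [496.2, 278.5, 256.0]
ee_rot: [1.0, -0.002, -0.0, 0.0]
contact_force: [-0.2, 0.6, 0.7]
gripper_width: 85.1
grasp_force: 0.0
```

Emit:
play_rows:
  series:
    - [-1.0, 2.0, -20, 0, 0, 0]
    - [0, 0, -20, 0, 0, 0]
    - [0, 0, -20, 0, 0, 0]
    - [0, 0, -20, 0, 0, 0]
    - [0, 0, -20, 0, 0, 0]
    - [0, 0, -10, 0, 0, 0]
    - [0, 0, -10, 0, 0, 0]
    - [0, 0, 0, 0, 0, 0]
    - [0, 0, 0, 0, 0, 0]

```text
clock: 2.0
position: [494.1, 283.0, 136.6]
ee_rot: [1.0, 0.0, 0.0, 0.0]
contact_force: [0.3, 0.8, 0.5]
gripper_width: 85.2
grasp_force: 0.0
```

Emit:
play_rows:
  series:
    - [0, 0, 0, 0, 0, 0]
    - [0, 0, 0, 0, 0, 0]
    - [0, 0, 0, 0, 0, 0]
    - [0, 0, 0, 0, 0, 0]
    - [0, 0, 0, 0, 0, 0]
    - [0, 0, 0, 0, 0, 0]
    - [0, 0, 0, 0, 0, 0]
    - [0, 0, 0, 0, 0, 0]
  gripper: 0

```text
clock: 2.67
position: [494.4, 282.4, 136.9]
ee_rot: [1.0, -0.0, 0.0, -0.0]
contact_force: [-0.8, -0.8, 2.8]
gripper_width: 23.3
grasp_force: 58.9
```

Emit:
play_rows:
  series:
    - [0, 0, 7, 0, 0, 0]
    - [0, 0, 14, 0, 0, 0]
    - [0, 0, 20, 0, 0, 0]
    - [0, 0, 20, 0, 0, 0]
    - [0, 0, 20, 0, 0, 0]
    - [0, 0, 20, 0, 0, 0]
    - [0, 0, 20, 0, 0, 0]
    - [0, 0, 15, 0, 0, 0]
    - [0, 0, 4, 0, 0, 0]
    - [0, 0, 0, 0, 0, 0]
    - [0, 0, 0, 0, 0, 0]

```text
clock: 3.58
position: [493.5, 282.2, 275.3]
ee_rot: [1.0, -0.0, -0.001, 0.0]
contact_force: [-1.1, 0.1, -1.7]
gripper_width: 23.3
grasp_force: 58.7
```

Run:
```python
from h import *
st=read_state(); print(st['position'],st['contact_force'],st['gripper_width'])
s=cam('side'); t=cam('top'); p=st['position']
for q in (-6,-116,-160,44): print(q,(proj(s,p+[0,0,q])).round(1),proj(t,p+[0,0,q]).round(1))
x,y=proj(s,p+[0,0,-60])[0].astype(int)
a=cv2.resize(s['image'][y-60:y+60,x-45:x+45,::-1],(450,600),interpolation=cv2.INTER_CUBIC); print(x-45,y-60)
x,y=proj(t,p+[0,0,-60])[0].astype(int); x=max(x,35);print(x-35,y-60)
b=cv2.resize(t['image'][y-60:y+60,x-35:x+35,::-1],(350,600),interpolation=cv2.INTER_CUBIC)
cv2.imwrite('pics/lift.png',np.hstack([a,b]))
```

```text
[493.51935362 282.16278452 275.2567408 ] [-1.07439676  0.12932413 -1.68657721] 23.295944433033245
-6 [[233.   96.6]] [[105.4 213.3]]
-116 [[233.5 125.7]] [[122.8 215.7]]
-160 [[233.6 136.7]] [[128.7 216.5]]
44 [[232.9  82.6]] [[ 96. 212.]]
188 51
79 154
```

View pics/lift.png

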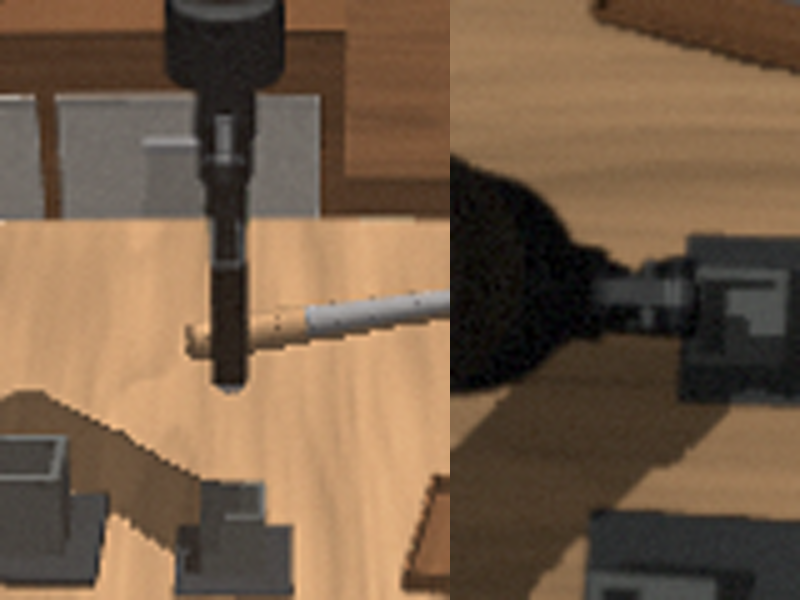

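The lift picture shows the stick hanging vertical, lens at side pixel about (234,128), where 152 mm height is predicted. Next it goes over the rosette.

Emit:
play_rows:
  series:
    - [5, -10, 0, 0, 0, 0]
    - [13, -24, 0, 0, 0, 0]
    - [14.5, -28, 0, 0, 0, 0]
    - [14.5, -28, 0, 0, 0, 0]
    - [14.5, -28, 0, 0, 0, 0]
    - [14.5, -28, 0, 0, 0, 0]
    - [14.5, -28, 0, 0, 0, 0]
    - [14.5, -28, 0, 0, 0, 0]
    - [14.5, -28, 0, 0, 0, 0]
    - [14.5, -28, 0, 0, 0, 0]
    - [14.5, -28, 0, 0, 0, 0]
    - [13, -24, 0, 0, 0, 0]
    - [8, -12, 0, 0, 0, 0]
    - [0, 0, 0, 0, 0, 0]
    - [0, 0, 0, 0, 0, 0]
    - [0, 0, 0, 0, 0, 0]

```text
clock: 5.02
position: [663.1, -39.2, 275.7]
ee_rot: [1.0, 0.0, -0.001, -0.0]
contact_force: [-0.4, 0.5, -0.4]
gripper_width: 23.4
grasp_force: 58.8
```

Run:
```python
from h import *
st=read_state(); p=st['position'];print(p,st['ee_rot'].round(3))
s=cam('side'); t=cam('top')
print(proj(s,[p+[0,0,-123],[663.3,-39.6,101]]).round(1))
a=cv2.resize(s['image'][130:250,230:350,::-1],(600,600),interpolation=cv2.INTER_CUBIC)
cv2.imwrite('pics/point.png',a)
```

```text
[663.13199229 -39.16330036 275.7148562 ] [ 1.     0.    -0.001 -0.   ]
[[291.6 184.9]
 [290.4 198.8]]
```

View pics/point.png

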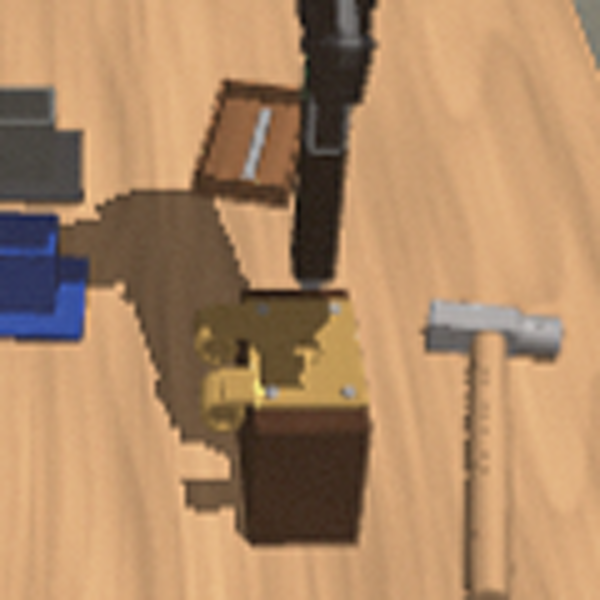

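The lens is at crop (315,280), above the rosette, and matches the prediction within about a pixel. I hold it here for 2.5 s.

Emit:
play_rows:
  series:
    - [0, 0, 0, 0, 0, 0]
    - [0, 0, 0, 0, 0, 0]
    - [0, 0, 0, 0, 0, 0]
    - [0, 0, 0, 0, 0, 0]
    - [0, 0, 0, 0, 0, 0]
    - [0, 0, 0, 0, 0, 0]
    - [0, 0, 0, 0, 0, 0]
    - [0, 0, 0, 0, 0, 0]
    - [0, 0, 0, 0, 0, 0]
    - [0, 0, 0, 0, 0, 0]
    - [0, 0, 0, 0, 0, 0]
    - [0, 0, 0, 0, 0, 0]
    - [0, 0, 0, 0, 0, 0]
    - [0, 0, 0, 0, 0, 0]
    - [0, 0, 0, 0, 0, 0]

```text
clock: 6.37
position: [663.6, -39.6, 276.3]
ee_rot: [1.0, -0.0, 0.0, -0.0]
contact_force: [0.1, 0.4, -1.5]
gripper_width: 23.7
grasp_force: 58.8
```

Emit:
play_rows:
  series:
    - [0, 0, 0, 0, 0, 0]
    - [0, 0, 0, 0, 0, 0]
    - [0, 0, 0, 0, 0, 0]
    - [0, 0, 0, 0, 0, 0]
    - [0, 0, 0, 0, 0, 0]
    - [0, 0, 0, 0, 0, 0]
    - [0, 0, 0, 0, 0, 0]
    - [0, 0, 0, 0, 0, 0]
    - [0, 0, 0, 0, 0, 0]
    - [0, 0, 0, 0, 0, 0]
    - [0, 0, 0, 0, 0, 0]
    - [0, 0, 0, 0, 0, 0]
    - [0, 0, 0, 0, 0, 0]
    - [0, 0, 0, 0, 0, 0]
    - [0, 0, 0, 0, 0, 0]

```text
clock: 7.62
position: [663.6, -39.6, 276.3]
ee_rot: [1.0, -0.0, 0.0, 0.0]
contact_force: [-0.8, 0.4, -0.6]
gripper_width: 23.3
grasp_force: 58.8
```

Emit:
play_rows:
  series:
    - [-5, 10, 0, 0, 0, 0]
    - [-13, 24, 0, 0, 0, 0]
    - [-14.5, 28, 0, 0, 0, 0]
    - [-14.5, 28, 0, 0, 0, 0]
    - [-14.5, 28, 0, 0, 0, 0]
    - [-14.5, 28, 0, 0, 0, 0]
    - [-14.5, 28, 0, 0, 0, 0]
    - [-14.5, 28, 0, 0, 0, 0]
    - [-14.5, 28, 0, 0, 0, 0]
    - [-14.5, 28, 0, 0, 0, 0]
    - [-14.5, 28, 0, 0, 0, 0]
    - [-13, 23, 0, 0, 0, 0]
    - [-7, 11, 0, 0, 0, 0]
    - [0, 0, 0, 0, 0, 0]
    - [0, 0, 0, 0, 0, 0]
    - [0, 0, 0, 0, 0, 0]

```text
clock: 8.95
position: [495.2, 279.9, 276.4]
ee_rot: [1.0, -0.0, 0.0, 0.0]
contact_force: [-0.5, -1.1, -1.2]
gripper_width: 23.5
grasp_force: 59.0
```

Emit:
play_rows:
  series:
    - [0, 0, -10, 0, 0, 0]
    - [0, 0, -20, 0, 0, 0]
    - [0, 0, -20, 0, 0, 0]
    - [0, 0, -20, 0, 0, 0]
    - [0, 0, -15, 0, 0, 0]
    - [0, 0, -15, 0, 0, 0]
    - [0, 0, -15, 0, 0, 0]
    - [0, 0, -12, 0, 0, 0]
    - [0, 0, -7, 0, 0, 0]
    - [0, 0, -3, 0, 0, 0]
    - [0, 0, 0, 0, 0, 0]
    - [0, 0, 0, 0, 0, 0]
    - [0, 0, 0, 0, 0, 0]

```text
clock: 10.03
position: [495.6, 280.6, 140.2]
ee_rot: [1.0, -0.0, 0.001, -0.001]
contact_force: [0.2, -0.9, -0.4]
gripper_width: 23.4
grasp_force: 59.0
```

Emit:
play_rows:
  series:
    - [0, 0, -1.5, 0, 0, 0]
    - [0, 0, -1.2, 0, 0, 0]
    - [0, 0, 0, 0, 0, 0]
    - [0, 0, 0, 0, 0, 0]

```text
clock: 10.37
position: [495.3, 280.6, 136.9]
ee_rot: [1.0, -0.0, 0.0, -0.0]
contact_force: [0.2, 0.2, -0.7]
gripper_width: 23.3
grasp_force: 59.1
```

Emit:
play_rows:
  series:
    - [0, 0, 0, 0, 0, 0]
    - [0, 0, 0, 0, 0, 0]
    - [0, 0, 0, 0, 0, 0]
    - [0, 0, 0, 0, 0, 0]
    - [0, 0, 0, 0, 0, 0]
    - [0, 0, 0, 0, 0, 0]
    - [0, 0, 0, 0, 0, 0]
    - [0, 0, 0, 0, 0, 0]
  gripper: 1

```text
clock: 11.03
position: [495.1, 280.4, 136.6]
ee_rot: [1.0, -0.0, -0.0, 0.0]
contact_force: [0.4, -0.3, -0.7]
gripper_width: 85.3
grasp_force: 0.0
```

Emit:
play_rows:
  series:
    - [0, 0, 10, 0, 0, 0]
    - [0, 0, 20, 0, 0, 0]
    - [0, 0, 20, 0, 0, 0]
    - [0, 0, 20, 0, 0, 0]
    - [0, 0, 20, 0, 0, 0]
    - [0, 0, 10, 0, 0, 0]
    - [0, 0, 10, 0, 0, 0]
    - [0, 0, 0, 0, 0, 0]

```text
clock: 11.7
position: [495.8, 280.9, 248.9]
ee_rot: [1.0, -0.0, 0.002, -0.001]
contact_force: [0.6, -0.4, -0.2]
gripper_width: 85.3
grasp_force: 0.0
```

Emit:
play_rows:
  series:
    - [-1, -10, 0, 0, 0, -0.2]
    - [-2, -20, 0, 0, 0, -0.4]
    - [-3, -32, 0, 0, 0, -0.4]
    - [-3, -32, 0, 0, 0, -0.4]
    - [-3, -32, 0, 0, 0, -0.4]
    - [-3, -32, 0, 0, 0, -0.4]
    - [-3, -32, 0, 0, 0, -0.4]
    - [-3, -32, 0, 0, 0, -0.4]
    - [-3, -32, 0, 0, 0, -0.4]
    - [-3, -32, 0, 0, 0, -0.4]
    - [-2, -20, 0, 0, 0, -0.4]
    - [0, -4.5, 0, 0, 0, 0]

```text
clock: 12.7
position: [464.1, -33.1, 245.2]
ee_rot: [0.975, -0.221, -0.002, 0.001]
contact_force: [0.3, 0.1, -0.9]
gripper_width: 85.4
grasp_force: 0.0
```

Run:
```python
from h import *
st=read_state(); print(st['position'],st['ee_rot'].round(3))
t=cam('top'); im=t['image'][:,:,::-1].copy()
c=lambda x0,y0,w,h,k: cv2.resize(im[y0:y0+h,x0:x0+w],None,fx=k,fy=k,interpolation=cv2.INTER_CUBIC)
cv2.imwrite('pics/mid.png',np.vstack([c(350,215,60,60,8)[:480],]) if 0 else np.hstack([c(350,218,50,50,10),cv2.resize(im[195:245,105:135+0],(300,500),interpolation=cv2.INTER_CUBIC)]))
# leaf vs bench by colour distance from local bench colour: minAreaRect of everything not bench
roi=im[215:275,340:420]; lab=cv2.cvtColor(roi,cv2.COLOR_BGR2HSV)
m=cv2.inRange(lab,(16,125,85),(28,255,255))|cv2.inRange(lab,(0,0,45),(12,255,75))
m[:]=cv2.morphologyEx(m,cv2.MORPH_OPEN,np.ones((2,2)))
cc=np.vstack([q for q in cv2.findContours(m,0,2)[0] if cv2.contourArea(q)>15]).reshape(-1,2)+[340,215]
P=onz(t,cc,40)[:,:2].astype(np.float32); r=cv2.minAreaRect(P);print(r,cv2.boxPoints(r).round(1).tolist())
for q in [(-43,-15,40),(-43,15,40),(74,12,27),(74,-12,27),(0,0,40)]:
    u=np.array([np.cos(-.675),np.sin(-.675)]);n=np.array([-u[1],u[0]])
    w=np.array([433.2,-292.9])+u*q[0]+n*q[1]; print(q,(proj(t,[*w,q[2]])[0]+.5-[350,218])*10)
```

```text
[464.05811834 -33.08480256 245.15278629] [ 0.975 -0.221 -0.002  0.001]
((443.81610107421875, -305.4320068359375), (31.214412689208984, 112.88233947753906), 53.36814880371094) [[389.20001220703125, -284.29998779296875], [479.79998779296875, -351.6000061035156], [498.3999938964844, -326.6000061035156], [407.79998779296875, -259.20001220703125]]
(-43, -15, 40) [190.38983179 493.12636865]
(-43, 15, 40) [ 94.23905676 412.43207568]
(74, 12, 27) [391.29104132  48.92992036]
(74, -12, 27) [466.83054767 111.99293147]
(0, 0, 40) [254.32911071 314.90487383]
```

View pics/mid.png

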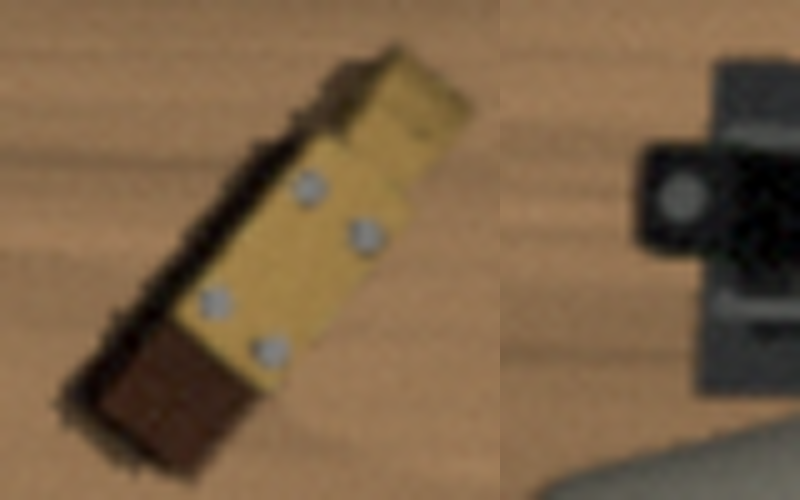

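The leaf's knuckle end is at crop (395,45) to (470,112) and its rail end at (95,405) to (190,480), matching the predictions within about 2 mm. The thermometer is standing in its holder. Now to the leaf.

Emit:
play_rows:
  series:
    - [-2.5, -20, 0, 0, 0, -0.2]
    - [-2.5, -30, 0, 0, 0, -0.25]
    - [-2.5, -30, 0, 0, 0, -0.25]
    - [-2.5, -30, 0, 0, 0, -0.25]
    - [-2.5, -30, 0, 0, 0, -0.25]
    - [-2.5, -30, 0, 0, 0, -0.25]
    - [-2.5, -30, 0, 0, 0, -0.25]
    - [-2.5, -30, 0, 0, 0, -0.25]
    - [-2.5, -22, 0, 0, 0, -0.25]
    - [-2, -10, 0, 0, 0, 0]
    - [0, 0, -30, 0, 0, 0]
    - [0, 0, -30, 0, 0, 0]
    - [0, 0, -30, 0, 0, 0]
    - [0, 0, -20, 0, 0, 0]
    - [0, 0, -10, 0, 0, 0]
    - [0, 0, 0, 0, 0, 0]
    - [0, 0, 0, 0, 0, 0]

```text
clock: 14.17
position: [442.2, -291.8, 126.8]
ee_rot: [0.945, -0.328, -0.0, 0.0]
contact_force: [0.1, -0.1, 0.5]
gripper_width: 85.4
grasp_force: 0.0
```

Run:
```python
from h import *
st=read_state(); p=st['position'];R=Rotation.from_quat(st['ee_rot']).as_matrix()
print('shift',[439.4,-297.9,31]-p,'yaw',np.degrees(np.arctan2(R[1,0],R[0,0])),R[:,2].round(4))
```

```text
shift [ -2.75374292  -6.1436612  -95.78163678] yaw -38.330551064537794 [-3.e-04 -3.e-04 -1.e+00]
```

Emit:
play_rows:
  series:
    - [-2.7, -6.1, -15, 0, 0, -0.05]
    - [0, 0, -20, 0, 0, 0]
    - [0, 0, -20, 0, 0, 0]
    - [0, 0, -16, 0, 0, 0]
    - [0, 0, -12, 0, 0, 0]
    - [0, 0, -8, 0, 0, 0]
    - [0, 0, -4, 0, 0, 0]
    - [0, 0, 0, 0, 0, 0]
    - [0, 0, 0, 0, 0, 0]

```text
clock: 14.92
position: [439.8, -298.4, 32.6]
ee_rot: [0.944, -0.331, 0.001, 0.0]
contact_force: [0.4, -0.3, 0.8]
gripper_width: 85.8
grasp_force: 0.0
```

Emit:
play_rows:
  series:
    - [0, 0, 0, 0, 0, 0]
    - [0, 0, 0, 0, 0, 0]
    - [0, 0, 0, 0, 0, 0]
    - [0, 0, 0, 0, 0, 0]
    - [0, 0, 0, 0, 0, 0]
    - [0, 0, 0, 0, 0, 0]
    - [0, 0, 0, 0, 0, 0]
    - [0, 0, 0, 0, 0, 0]
    - [0, 0, 0, 0, 0, 0]
  gripper: 0

```text
clock: 15.67
position: [439.3, -298.3, 32.1]
ee_rot: [0.944, -0.331, 0.001, 0.0]
contact_force: [0.2, 0.9, 5.2]
gripper_width: 29.3
grasp_force: 60.4
```

Run:
```python
from h import *
st=read_state(); p=st['position'];R=Rotation.from_quat(st['ee_rot']).as_matrix()
print(p,'yaw',np.degrees(np.arctan2(R[1,0],R[0,0])),R[:,2].round(4),st['contact_force'],st['gripper_width'])
```

```text
[ 439.34315329 -298.32265944   32.06327171] yaw -38.702037043466056 [ 9.e-04 -4.e-04 -1.e+00] [0.15833577 0.91549545 5.2171108 ] 29.338748476394052
```

Emit:
play_rows:
  series:
    - [0, 0, 4, 0, 0, 0]
    - [0, 0, 10, 0, 0, 0]
    - [0, 0, 15, 0, 0, 0]
    - [0, 0, 15, 0, 0, 0]
    - [0, 0, 10, 0, 0, 0]
    - [0, 0, 4, 0, 0, 0]
    - [2, 10, 0, 0, 0, 0.3]
    - [3, 20, 0, 0, 0, 0.5]
    - [4, 25, 0, 0, 0, 0.6]
    - [4, 25, 0, 0, 0, 0.6]
    - [4, 25, 0, 0, 0, 0.6]
    - [4, 25, 0, 0, 0, 0.6]
    - [4, 25, 0, 0, 0, 0.6]
    - [4, 25, 0, 0, 0, 0.6]
    - [4, 25, 0, 0, 0, 0.6]
    - [4, 25, 0, 0, 0, 0.6]
    - [3, 18, 0, 0, 0, 0.6]
    - [1, 10, 0, 0, 0, 0.33]
    - [0, 0, 0, 0, 0, 0]
    - [0, 0, 0, 0, 0, 0]

```text
clock: 17.33
position: [479.3, -39.9, 89.1]
ee_rot: [1.0, 0.004, -0.001, 0.0]
contact_force: [0.2, 0.1, -0.6]
gripper_width: 29.2
grasp_force: 59.6
```

```bash
cat > m.py <<'E'
from h import *
import sys
st=read_state(); p=st['position'];R=Rotation.from_quat(st['ee_rot']).as_matrix()
print(p,'yaw',np.degrees(np.arctan2(R[1,0],R[0,0])),R[:,2].round(4),st['contact_force'],st['gripper_width'])
t=cam('top');s=cam('side')
b=p+R@[52.8,0,5]; print('bore pred',b)
c=lambda im,x0,y0,k: cv2.resize(im[y0:y0+500//k+10,x0:x0+400//k,::-1],(400,600),interpolation=cv2.INTER_CUBIC)
print('side',proj(s,b),'top',proj(t,b))
w,h=60,90
def crop(d,f):
    x,y=(proj(d,b)[0]+f).astype(int); print('off',x-w//2,y-h//2); return cv2.resize(d['image'][y-h//2:y+h//2,x-w//2:x+w//2,::-1],(400,600),interpolation=cv2.INTER_CUBIC)
cv2.imwrite(sys.argv[1],np.hstack([crop(t,[0,-15]),crop(s,[10,0])]))
E
python3 m.py pics/pre.png
```

```text
[479.27929244 -39.91341381  89.13802942] yaw 0.49102717831172127 [-1.5e-03 -2.0e-04 -1.0e+00] [ 0.18211368  0.08168563 -0.61119378] 29.201442348755922
bore pred [532.06976363 -39.46207985  84.05841829]
side [[245.68031729 203.44915508]] top [[271.30267885 204.14263246]]
off 241 144
off 225 158
```

View pics/pre.png

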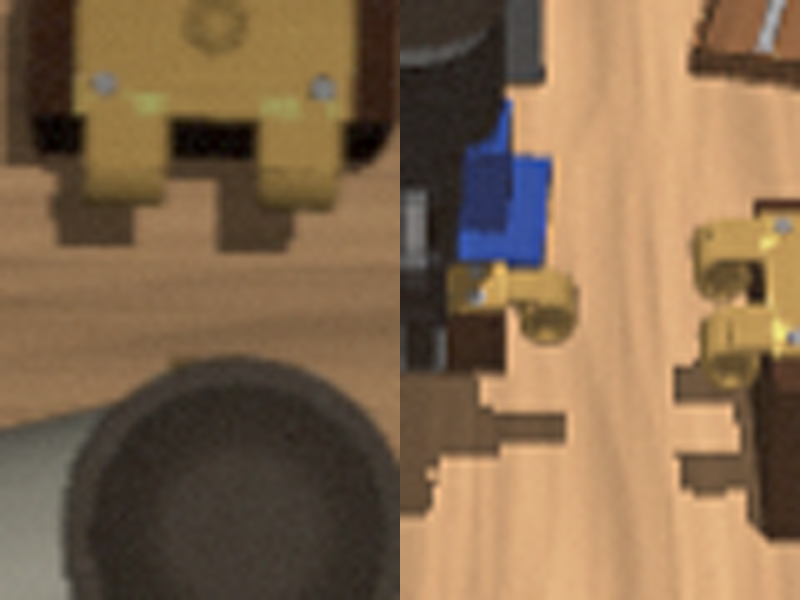

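The pre-insertion picture shows the leaf level in the fingers. In the side crop its knuckle end face is about (548,318), and the jamb's end faces are about (732,368) near and (725,278) far. The top crop shows only a sliver of the knuckle, around (172,360).

Run:
```python
from h import *
t=cam('top');s=cam('side');im=s['image'][:,:,::-1]
k=6.6667
def ony(d,uv,y):
    r=ray(d,[uv])[0]; return d['e']+r*((y-d['e'][1])/r[1])
f=lambda x,y:((x-400+.5)/k-.5+225,(y+.5)/k-.5+158)
for n,uv,y in(('leaf',f(548,318),-51.5),('near',f(732,368),-83.6),('far',f(725,278),-23.6)): print(n,ony(s,uv,y).round(1))
print(proj(s,[[532,-51.5,84],[613.3,-83.6,85],[613.3,-23.6,85]]).round(1),f(548,318),f(732,368),f(725,278))
# silhouettes: leaf knuckle tip (max u) and jamb knuckles leftmost u of brass
hsv=cv2.cvtColor(im,cv2.COLOR_BGR2HSV)
m=cv2.inRange(hsv,(20,90,60),(30,255,255))
for v in range(196,222): 
    u=np.where(m[v,235:300])[0]+235; print(v,''.join('#' if q else '.' for q in m[v,235:300]))
# predicted silhouette extremes in u
th=np.linspace(0,2*np.pi,60)
C=lambda x,y,z:proj(s,np.c_[x+13*np.cos(th),np.full(60,y),z+13*np.sin(th)])
for n,q in(('leafN',(532,-51.5,84)),('leafF',(532,-27.5,84)),('jN',(613.3,-83.6,85)),('jNf',(613.3,-55.6,85)),('jFn',(613.3,-23.6,85)),('jFf',(613.3,4.4,85))):
    P=C(*q);print(n,P.min(0).round(1),P.max(0).round(1))
print('top left edge pred',proj(t,[[532+10,-27.5,84+8],[532+10,-51.5,92]]),'seen',(172.5)/k-.5+241)
```

```text
leaf [535.1 -51.5  87.3]
near [614.  -83.6  86. ]
far [614.6 -23.6  86.2]
[[245.7 206.1]
 [274.1 213. ]
 [272.9 199.6]] (246.77488862555688, 205.27476112619436) (274.37475062624685, 212.77472362638187) (273.3247558762206, 199.27479112604436)
196 .................................................................
197 ..................................#..............................
198 .....#...........................................................
199 .....#...........................................................
200 .................................................................
201 .................................................................
202 .............................................#...................
203 .............................................##..................
204 .............................................##..................
205 ............#.................................#..................
206 .............................................####................
207 .............................................####................
208 ..............
[... 556 characters left out ...]
.......................................................
217 .................................................................
218 .................................................................
219 .................................................................
220 .................................................................
221 .................................................................
leafN [241.3 202.8] [250.1 209.5]
leafF [241.2 197.5] [250.  204.2]
jN [269.6 209.6] [278.6 216.4]
jNf [269.1 203.3] [278. 210.]
jFn [268.5 196.2] [277.2 202.9]
jFf [268.  190.3] [276.6 196.9]
top left edge pred [[266.31126232 199.47867294]
 [276.72147186 199.74800973]] seen 266.37487062564685
```

Emit:
play_rows:
  series:
    - [4, 0, 0, 0, 0, 0]
    - [8, 0, 0, 0, 0, 0]
    - [10, 0, 0, 0, 0, 0]
    - [10, 0, 0, 0, 0, 0]
    - [10, 0, 0, 0, 0, 0]
    - [8, 0, 0, 0, 0, 0]
    - [8, 0, 0, 0, 0, 0]
    - [7, 0, 0, 0, 0, 0]
    - [6, 0, 0, 0, 0, 0]
    - [4, 0, 0, 0, 0, 0]
    - [2, 0, 0, 0, 0, 0]
    - [0, 0, 0, 0, 0, 0]
    - [0, 0, 0, 0, 0, 0]
    - [0, 0, 0, 0, 0, 0]

```text
clock: 18.7
position: [556.5, -40.2, 89.6]
ee_rot: [1.0, 0.004, -0.0, 0.0]
contact_force: [-0.3, -0.5, -1.5]
gripper_width: 29.5
grasp_force: 59.6
```

```bash
sed -i 's/w,h=60,90/w,h=40,60/; s/\[0,-15\]/[0,-5]/; s/\[10,0\]/[4,0]/' m.py; python3 m.py pics/ins.png
```

```text
[556.45716115 -40.20683579  89.59787571] yaw 0.46233971046600564 [-5.e-04 -0.e+00 -1.e+00] [-0.30919103 -0.53205154 -1.48551739] 29.501459536049907
bore pred [609.2528832  -39.78081158  84.57092467]
side [[271.82971104 203.23520009]] top [[272.2206637  171.15092162]]
off 252 136
off 255 173
```

View pics/ins.png

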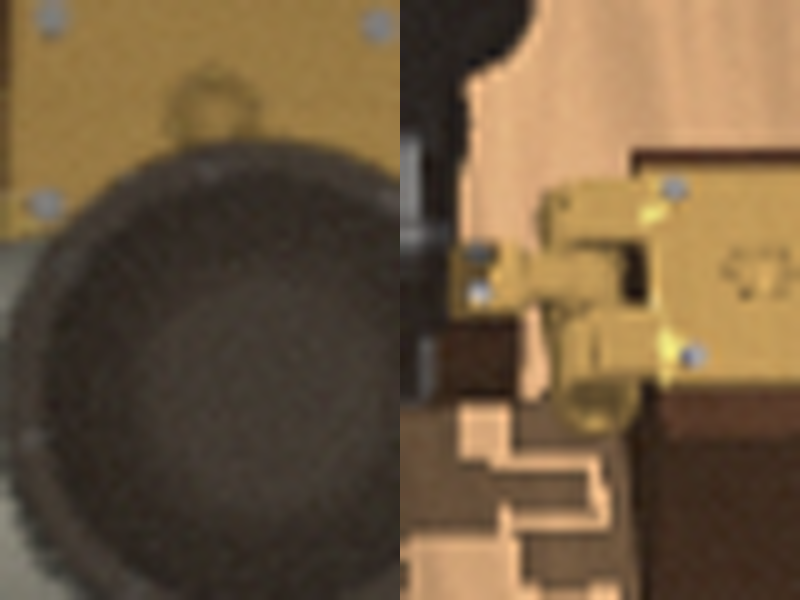

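The insertion picture shows the leaf knuckle in the gap. Its rear edge is at crop x of about 622 and the plate edge at about 650, so it needs roughly 3 mm more in x. There is clear space on both sides.

Emit:
play_rows:
  series:
    - [1, 0, 0, 0, 0, 0]
    - [1, 0, 0, 0, 0, 0]
    - [0.8, 0, 0, 0, 0, 0]
    - [0, 0, 0, 0, 0, 0]
    - [0, 0, 0, 0, 0, 0]
    - [0, 0, 0, 0, 0, 0]

```text
clock: 19.3
position: [559.7, -40.2, 89.6]
ee_rot: [1.0, 0.004, -0.0, -0.0]
contact_force: [0.9, -1.0, -1.3]
gripper_width: 29.5
grasp_force: 59.6
```

Run:
```python
from h import *
st=read_state(); p=st['position'];R=Rotation.from_quat(st['ee_rot']).as_matrix()
b=p+R@[52.8,0,5]; print('pred bore',b,st['contact_force'])
s=cam('side')
ims=[s['image'].astype(float)]
for _ in range(5): ims.append(cam('side')['image'].astype(float))
im=np.mean(ims,0).astype(np.uint8)[:,:,::-1]
x0,y0,w,h,k=256,184,40,30,20
o=cv2.resize(im[y0:y0+h,x0:x0+w],None,fx=k,fy=k,interpolation=cv2.INTER_CUBIC)
q=lambda P:((proj(s,P)+.5-[x0,y0])*k)
J=np.array([613.3,-39.6,85.])
def dot(P,c,n):
    for a in q(P): cv2.circle(o,tuple(int(z) for z in a),3,c,-1)
    print(n,q(P).round(0).tolist())
dot(J+np.array([[17,0,13],[0,16,13],[0,-16,13],[0,-44,13],[-13,-44,0],[0,-44,-13],[0,-44,0],[50,0,16]]),(0,0,255),'jamb: plate edge, far rim top, near knuckle far rim top, near rim top, leftmost, bottom,centre, rosette')
dot(b+np.array([[0,12,13],[0,-12,13],[-18,15,13],[-18,-15,13]]),(255,0,0),'leaf: rim tops, plate front corners')
th=np.linspace(0,2*np.pi,60);print('leaf right extreme',q(b+np.c_[13*np.cos(th),0*th,13*np.sin(th)])[:,0].max())
cv2.imwrite('pics/fin.png',o)
```

```text
pred bore [612.47456931 -39.76842219  84.59150318] [ 0.93642718 -1.02799709 -1.25549645]
jamb: plate edge, far rim top, near knuckle far rim top, near rim top, leftmost, bottom,centre, rosette [[473.0, 324.0], [351.0, 255.0], [365.0, 395.0], [377.0, 523.0], [282.0, 591.0], [368.0, 658.0], [373.0, 591.0], [699.0, 307.0]]
leaf: rim tops, plate front corners [[347.0, 275.0], [357.0, 380.0], [225.0, 262.0], [235.0, 394.0]]
leaf right extreme 436.14182746317056
```

View pics/fin.png

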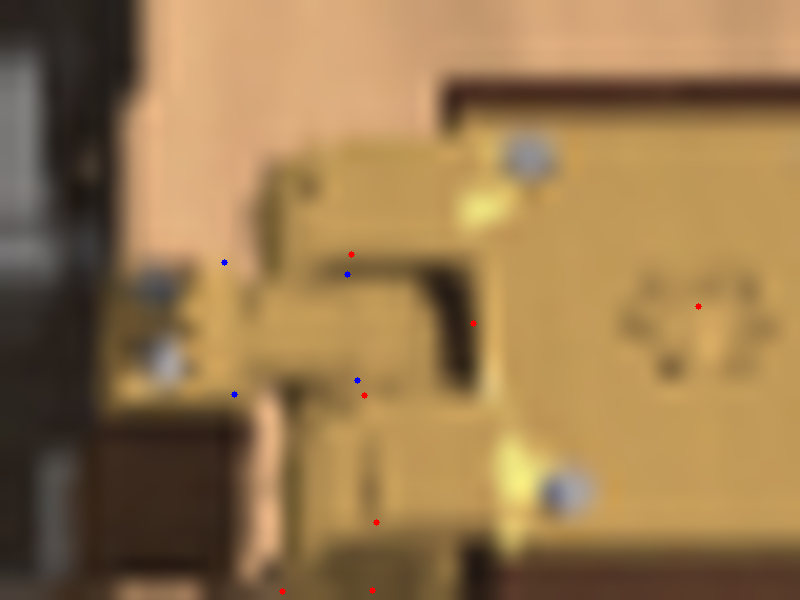

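In the enlarged view the knuckle sits centred in the gap: side clearances about 21 and 17 px, rear gap from about 443 to 477 px. Relative to the jamb the offset is under about 1 mm. I settle, then hand in.

Emit:
play_rows:
  series:
    - [0, 0, 0, 0, 0, 0]
    - [0, 0, 0, 0, 0, 0]
    - [0, 0, 0, 0, 0, 0]
    - [0, 0, 0, 0, 0, 0]
    - [0, 0, 0, 0, 0, 0]
    - [0, 0, 0, 0, 0, 0]

```text
clock: 20.1
position: [559.7, -40.2, 89.6]
ee_rot: [1.0, 0.004, -0.0, 0.0]
contact_force: [0.1, 0.1, -1.3]
gripper_width: 29.3
grasp_force: 59.6
```

```bash
python3 -c "
from h import *
s=read_state();print(s['position'],s['contact_force'],s['grasp_force']);print(job_done())"
```

```text
[559.71123571 -40.19231461  89.58548108] [ 0.07883635  0.0909042  -1.32372366] 59.613534808158875
the job is handed in; nothing more can be done
None
```

The job is handed in, verdict not shown: the thermometer was held over the rosette for about 2.5 s and stood back in its holder, and the leaf is held in the gap, its knuckle centred to about 1 mm by my image measurements.

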